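Weed out the weak spring clip on the potting bench

ROBOT

A 6-joint arm with a two-finger parallel gripper is mounted at the origin on the work surface. World frame = base frame: x ahead of the robot, y to its left, z up, the work surface at z = 0. Lengths are in m, angles in rad, forces in N, time in s.
With the tool pointing down it reaches from about 0.3 to 0.875 m from the base axis. Payload 6.4 kg.
Tool frame: the origin (TCP) lies on the centre line of the jaws, within the pads' length; the fingertips stand 25 mm ahead of it and the grasp point (between the pads) lies 6 mm ahead of it; z points along the fingers, y is the direction in which the jaws open and shut (so a half turn about z gives the same grasp; the last joint's range is limited). The gripper opens to 85 mm and grips with 20 to 120 N. Pads are 22 mm wide; open, the fingers measure 114 mm over their backs; the gripper's body (76 mm by 85 mm) begins 54 mm behind the grasp point. The pads swing forward as they close: fully open they stand 13 mm farther back than shut.
Start: joints at [0.909, 0.181, 1.607, -0, 1.354, -0.206], TCP at [0.253, 0.516, 0.256] pointing down, gripper open.
Joint ranges: [-2.99, 2.99], [-0.89, 2.07], [0.3, 2.58], [-1.14, 4.28], [0, 2.63], [-3.12, 3.12]. Speed limits (rad/s): [2.57, 2.57, 3.01, 3.14, 3.14, 3.14].

INTERFACE

Orientations are given as a rotation vector (axis times angle).
In Python, from cell import monitor, vision, order gives the robot as it stands.
- The arm moves only by the tool move_arm, never from a script. Its argument "plan" is a list of rows, each a list of 6 numbers: the shift along the tool's x, y, z in m, then the turn, a rotation vector about the tool's x, y, z in rad. In form: [[dx, dy, dz, ax, ay, az], ...]. A call has 1 to 5 rows; each row shifts and turns the pose as measured when the row begins, along the tool's axes as they then stand; what a row does not reach is not made up. A row lasts 1/12 s, in which the tool goes at most 41.7 mm and 7.16 degrees, less where a joint would pass 70% of its speed; a pose out of reach is approached as far as the arm can. A call is refused whole if a number of a shift passes 0.0417 or a number of a turn 0.125, either way. A call with a gripper value outside its range is refused whole. "jaw" is the opening in per cent of the stroke, from 0 (shut) to 100 (fully open), set as the call begins (left out, the last holds). The fingers move at their own pace and stop on an object; the grip force is fixed at half the most. Time passes only in rows, so rows that do not move let the fingers close. It gives the time, the measured TCP pose, the force and the opening at its end, in the units of the state.
- monitor.get_state(): the state, without advancing time (a new reading comes with each control period).
- vision.read_camera(name): name is "scene" or "top"; returns a dict with "pixels" (384x512x3 uint8, red, green, blue), "vfov" (degrees; the focal length in pixels is half the picture's height over the tangent of half this angle, whatever the lens; pixels are square), "cx", "cy" (the principal point, pixels), "R" (3x3) and "t" (3): a world point X has camera coordinates R X + t. Camera axes: x right, y down, z forward; pixel columns grow to the right and rows downward; lengths in m; the calibration is good to about 2 mm. A picture is of the moment at which its call begins. There is no depth.
- order.hand_in(): hands the job in, once; it reports no verdict.
The state is a dict: "time_s": time; "joint_positions": joint angles; "qvel": joint speeds; "joint_efforts": joint torques, N m; "eef_pos": TCP position; "eef_rot": TCP orientation; "wrist_force": force on the tool from outside, world axes, zero at the start; "wrist_torque": the same for the moment, N m; "grip_width": finger opening in m.
Only numpy, scipy, OpenCV 4.12 (cv2) and the standard library are available. Lean on these libraries where they do the work, as an engineer would, in place of code of your own. Each camera call takes 0.05 s, during which the arm holds its last target. There are 200 camera calls.

TASK

One of the two large black spring clips on the potting bench has gone weak. Squeeze the handles of each where it lies, first the clip on the robot's left, then the one on its right, to feel which one gives way; then put the weak clip into the empty cut-down jug tub (not the tub with soil). Leave the good clip lying where it is; do not lift it off the bench.

Things in the scene. Friction and masses are not known exactly. Their poses are not given: they have to be found in the camera images.
- clip_1: Large black plastic spring clip lying flat, steel hinge pin; 112 mm long, 26 high, about 90 g. Origin: pin's axis, at the underside. Own x runs from the pin to the closed jaws (tips 50 mm out); the two handles splay out on -x, roughly towards the robot, ends 60 mm from the pin, and are squeezed together along own y. At 40 mm from the pin they are 44 mm wide over their outsides (54 mm at the ends).
- clip_2: The other large clip, same look and size; one of the two is weak. Squeezed 40 mm from the pin, a weak one's handles close fully under 10 N and stop parallel, about 23 mm over their outsides, jaws gaping; it can be carried so held. A good one's are still more than 36 mm apart at a 20 N squeeze and 31 mm at 40 N, and need over 70 N to close. Only the feel tells which; they swap sides (left: +y).
- tub: The empty tub: square cut-off bottom of a milk jug, cloudy white, open on top, 160 x 160 mm outside, 50 mm high, walls and floor 4 mm thick, fixed to the bench. Origin at the centre of its underside, x and y along its sides. It stands left or right of the clips; a like tub filled with dark soil stands on the other side.
Mind the look-alikes: they are no part of the job. Leave any yellow look-alike of the clip_1 alone.

How it is judged:
By the outcome, as a careful person would: the job done as asked, in the order asked, and still so for the second after the job is handed in, with the robot touching nothing.
It also fails if it takes over 72 s, if anything falls off the work surface, if the arm or the gripper's body presses on something with over 40 N, if the wrist force passes 120 N, or if a joint passes its speed limit or range.

## Working session

There is one attempt and no reset: what is moved stays moved. The work goes in short steps, Python scripts to look and compute and a tool call to move; the robot and the scene stay as the last step left them, time stands still between calls to the robot, and variables do not carry over. Pictures are saved under pics/ and viewed, about 8 in all and at most 12, crops included, and the job is handed in when it is done.

Besides the shell and the picture viewer there is one more tool, called after "Call:" by a JSON object that holds its "api" and its "payload", one argument or row to a line. move_arm: Moves the arm, as the interface text tells. Its arguments: {"type":"object","properties":{"plan":{"type":"array"},"jaw":{"type":"number"}},"required":["plan"]}

```bash
mkdir -p pics
cat > h.py <<'E'
import numpy as np, cv2
from cell import monitor, vision, order
from scipy.spatial.transform import Rotation as Ro
def shot(n,f,crop=None,s=1):
    c=vision.read_camera(n); im=c["pixels"][:,:,::-1]
    if crop: a,b,w,h=crop; im=im[b:b+h,a:a+w]
    im=cv2.resize(im,None,fx=s,fy=s,interpolation=cv2.INTER_CUBIC); cv2.imwrite("pics/"+f,im); return c
def w(c,u,v,z):
    f=c["pixels"].shape[0]/2/np.tan(np.radians(c["vfov"])/2)
    R=np.array(c["R"]);t=np.array(c["t"]); d=R.T@np.array([(u-c["cx"])/f,(v-c["cy"])/f,1]); o=-R.T@t
    return o+d*(z-o[2])/d[2]
E
python3 - <<'E'
from h import *
c=shot("top","a.png",s=1.5); shot("scene","b.png",s=1.5)
s=monitor.get_state()
print(s); print(Ro.from_rotvec(s["eef_rot"]).as_matrix().round(3))
for uv in [(0,0),(512,0),(0,384),(512,384)]: print(w(c,*uv,0).round(3))
E
```

```text
{'time_s': 0.1, 'joint_positions': array([ 9.08700449e-01,  1.81473549e-01,  1.60790156e+00, -1.95564812e-05,
        1.35383062e+00, -2.06321046e-01]), 'qvel': array([-1.99366042e-03, -6.32458951e-04, -7.70472903e-05,  2.71258444e-04,
       -1.51170206e-03,  5.38756594e-05]), 'joint_efforts': array([ 8.06265089e-04, -4.45877945e+01, -3.52240884e+01, -3.08252402e-04,
        4.08263033e-03, -2.10525894e-05]), 'eef_pos': array([0.25279931, 0.51592946, 0.25547352]), 'eef_rot': array([-7.09592759e-01, -3.05972591e+00,  2.31081711e-03]), 'wrist_force': array([-0.95237653,  0.89204664,  0.54660701]), 'wrist_torque': array([ 0.03694641, -0.03426511, -0.01126965]), 'grip_width': 0.08493414293219537}
[[-0.898  0.44  -0.001]
 [ 0.44   0.898 -0.001]
 [ 0.    -0.002 -1.   ]]
[0.947 0.642 0.   ]
[ 0.922 -0.696  0.   ]
[-0.022  0.606  0.   ]
[-0.046 -0.625  0.   ]
```

View pics/a.png

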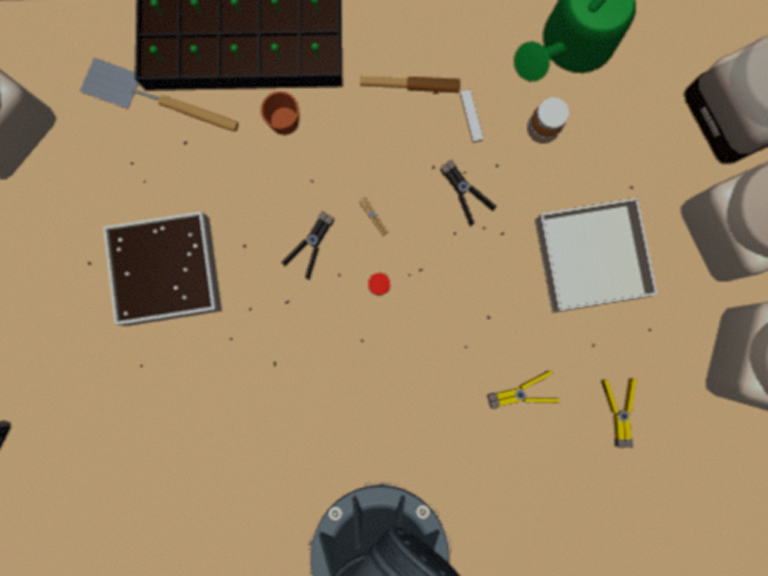

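View pics/b.png

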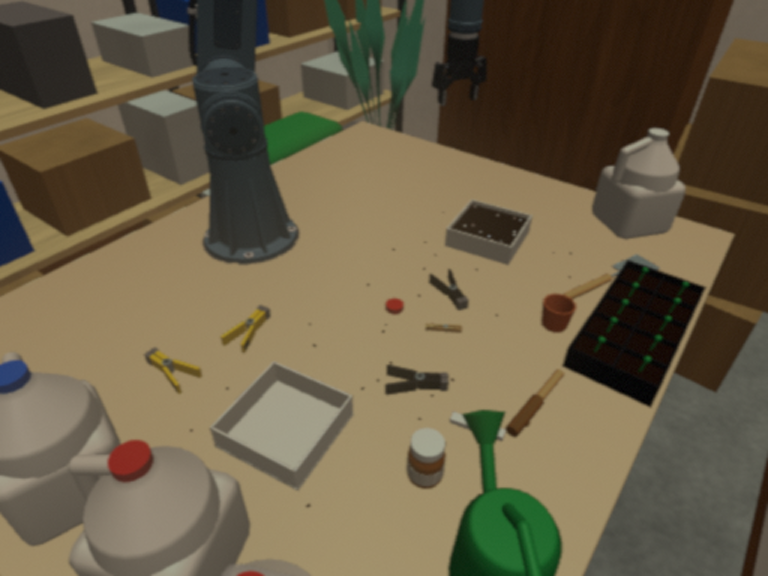

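Run:
```python
from h import *
c=shot("top","c.png",crop=(175,95,170,100),s=4.7)
print({k:v for k,v in c.items() if k!="pixels"})
```

```text
{'vfov': 45.23053473104614, 'cx': 258.756696630673, 'cy': 194.41286128022537, 'R': array([[-1.88254977e-02, -9.99822768e-01, -1.80323339e-04],
       [-9.94902227e-01,  1.87507203e-02, -9.90856620e-02],
       [ 9.90714821e-02, -1.68593281e-03, -9.95078891e-01]]), 't': array([-0.0164171 ,  0.42226201,  1.11168529])}
```

View pics/c.png

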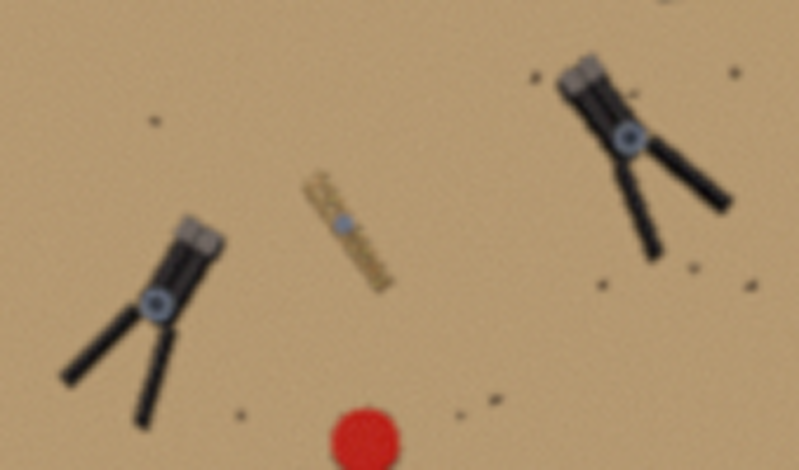

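```bash
cat >> h.py <<'E'
def go(p,ax):  # target TCP pos, clip +x dir angle; print total tool-frame shift, turn about tool z
    s=monitor.get_state(); R=Ro.from_rotvec(s["eef_rot"]).as_matrix()
    d=R.T@(np.array(p)-s["eef_pos"])
    yd=np.array([-np.sin(ax),np.cos(ax),0]); l=R.T@yd
    a=np.arctan2(-l[0],l[1]); a=(a+np.pi/2)%np.pi-np.pi/2
    tz=R.T@np.array([0,0,-1.]); 
    print("shift",d.round(4),"turn z",a.round(4),"tilt",np.cross([0,0,1],tz).round(4),"J6",s["joint_positions"][5].round(3),"F",s["wrist_force"].round(1),"grip",s["grip_width"].round(4),"t",s["time_s"])
E
python3 - <<'E'
from h import *
c=vision.read_camera("top")
g=lambda u,v,z=.024:w(c,175+u/4.7,95+v/4.7,z)
for n,pin,e1,e2,tip in [("L",(157,305),(70,379),(143,424),(203,233)),("R",(629,138),(727,206),(654,256),(582,74))]:
    P=g(*pin,.026);A=g(*e1);B=g(*e2);T=g(*tip)
    d=T-(A+B)/2; a=np.arctan2(d[1],d[0]); q=P-.04*np.array([np.cos(a),np.sin(a),0])
    print(n,"pin",P.round(4),"w",np.linalg.norm(A-B).round(4),"L",np.linalg.norm(d).round(4),"ang",a.round(3),"grip",q.round(4)); 
    q[2]=.12; go(q,a)
f=lambda u,v:w(c,u/1.5,v/1.5,.05)
for uv in [(541,214),(637,201),(655,293),(559,309)]: print(f(*uv).round(3))
E
```

```text
L pin [0.5092 0.0981 0.026 ] w 0.0452 L 0.1024 ang -0.526 grip [0.4746 0.1182 0.026 ]Traceback (most recent call last):
  File "<stdin>", line 8, in <module>
  File "h.py", line 18, in go
    print("shift",d.round(4),"turn z",a.round(4),"tilt",np.cross([0,0,1],tz).round(4),"J6",s["joint_positions"][5].round(3),"F",s["wrist_force"].round(1),"grip",s["grip_width"].round(4),"t",s["time_s"])
                                                                                                                                                                 ^^^^^^^^^^^^^^^^^^^^^
AttributeError: 'float' object has no attribute 'round'
```

```bash
sed -i 's/s\["grip_width"\].round(4)/round(s["grip_width"],4)/' h.py
python3 - <<'E'
from h import *
c=vision.read_camera("top")
g=lambda u,v,z=.024:w(c,175+u/4.7,95+v/4.7,z)
for n,pin,e1,e2,tip in [("L",(157,305),(70,379),(143,424),(203,233)),("R",(629,138),(727,206),(654,256),(582,74))]:
    P=g(*pin,.026);A=g(*e1);B=g(*e2);T=g(*tip)
    d=T-(A+B)/2; a=np.arctan2(d[1],d[0]); q=P-.04*np.array([np.cos(a),np.sin(a),0])
    print(n,"pin",P.round(4),"w",np.linalg.norm(A-B).round(4),"L",np.linalg.norm(d).round(4),"ang",a.round(3),"grip",q.round(4)); 
    q[2]=.12; go(q,a)
f=lambda u,v:w(c,u/1.5,v/1.5,.05)
for uv in [(541,214),(637,201),(655,293),(559,309)]: print(f(*uv).round(3))
E
```

```text
L pin [0.5092 0.0981 0.026 ] w 0.0452 L 0.1024 ang -0.526 grip [0.4746 0.1182 0.026 ]
shift [-0.3742 -0.2596  0.136 ] turn z 0.0699 tilt [-0.0009 -0.0002  0.    ] J6 -0.206 F [ 0.1  0.3 -1.1] grip 0.0852 t 0.25
R pin [ 0.5939 -0.152   0.026 ] w 0.0472 L 0.1018 ang 0.569 grip [ 0.5602 -0.1736  0.026 ]
shift [-0.5795 -0.4839  0.1361] turn z -1.0252 tilt [-0.0009 -0.0002  0.    ] J6 -0.206 F [ 0.1  0.3 -1.1] grip 0.0852 t 0.25
[ 0.54  -0.273  0.05 ]
[ 0.559 -0.429  0.05 ]
[ 0.409 -0.45   0.05 ]
[ 0.386 -0.296  0.05 ]
```

Call:
{"api": "move_arm", "payload": {
  "plan": [
    [-0.034,-0.0235,0,0,0,0.014],
    [-0.034,-0.0235,0,0,0,0.014],
    [-0.034,-0.0235,0,0,0,0.014],
    [-0.034,-0.0235,0,0,0,0.014],
    [-0.034,-0.0235,0,0,0,0.014]
  ]
}}

```text
time_s: 0.67
eef_pos: [0.3471, 0.3343, 0.2544]
eef_rot: [-0.799, -3.036, -0.002]
wrist_force: [1.0, 0.3, 0.4]
grip_width: 0.0855
```

Call:
{"api": "move_arm", "payload": {
  "plan": [
    [-0.032,-0.022,0.015,0,0,0],
    [-0.032,-0.022,0.015,0,0,0],
    [-0.032,-0.022,0.015,0,0,0],
    [-0.032,-0.022,0.015,0,0,0],
    [-0.032,-0.022,0.015,0,0,0]
  ]
}}

```text
time_s: 1.08
eef_pos: [0.4343, 0.1583, 0.1841]
eef_rot: [0.797, 3.03, 0.012]
wrist_force: [1.4, 0.2, 0.9]
grip_width: 0.0853
```

Run:
```python
from h import *
go([.4746,.1182,.12],-.526)
```

```text
shift [-0.0544 -0.0157  0.0643] turn z 0.0119 tilt [ 0.0097  0.0061 -0.    ] J6 -0.97 F [1.4 0.2 0.9] grip 0.0853 t 1.0833
```

Call:
{"api": "move_arm", "payload": {
  "plan": [
    [-0.022,-0.006,0.025,0.01,0.006,0.012],
    [-0.022,-0.006,0.025,0,0,0],
    [-0.01,-0.004,0.014,0,0,0],
    [0,0,0,0,0,0]
  ]
}}

```text
time_s: 1.42
eef_pos: [0.4772, 0.108, 0.1167]
eef_rot: [0.831, 3.028, -0.002]
wrist_force: [-0.2, -0.5, -0.1]
grip_width: 0.0854
```

Run:
```python
from h import *
go([.4746,.1182,.03],-.526)
c=shot("top","d.png",crop=(150,100,120,90),s=5)
```

```text
shift [0.0077 0.0075 0.0866] turn z -0.0099 tilt [-0.0011  0.0021  0.    ] J6 -1.053 F [-0.2 -0.5 -0.1] grip 0.0854 t 1.4167
```

View pics/d.png

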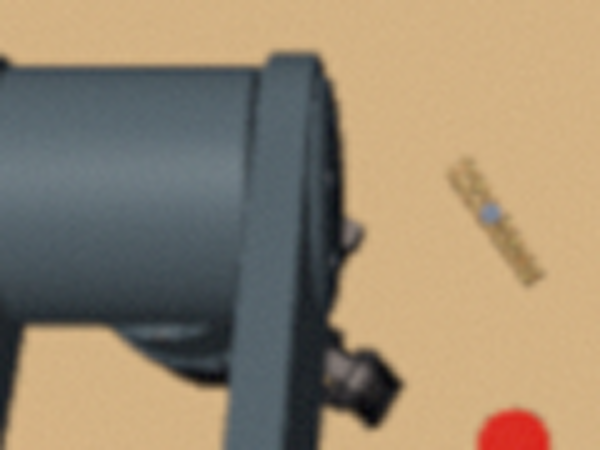

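Call:
{"api": "move_arm", "payload": {
  "plan": [
    [0.004,0.004,0.015,0,0,-0.01],
    [0.004,0.004,0.015,0,0,0],
    [0,0,0.015,0,0,0],
    [0,0,0.008,0,0,0],
    [0,0,0,0,0,0]
  ]
}}

```text
time_s: 1.88
eef_pos: [0.4756, 0.1231, 0.0681]
eef_rot: [0.811, 3.027, 0.002]
wrist_force: [-0.4, -0.1, 0.2]
grip_width: 0.0855
```

Run:
```python
from h import *
go([.4746,.1182,.03],-.526)
c=shot("scene","e.png",crop=(220,130,140,110),s=5)
```

```text
shift [-0.0013 -0.0049  0.0381] turn z 0.0026 tilt [ 0.0034  0.0072 -0.    ] J6 -1.035 F [-0.4 -0.1  0.2] grip 0.0855 t 1.8833
```

View pics/e.png

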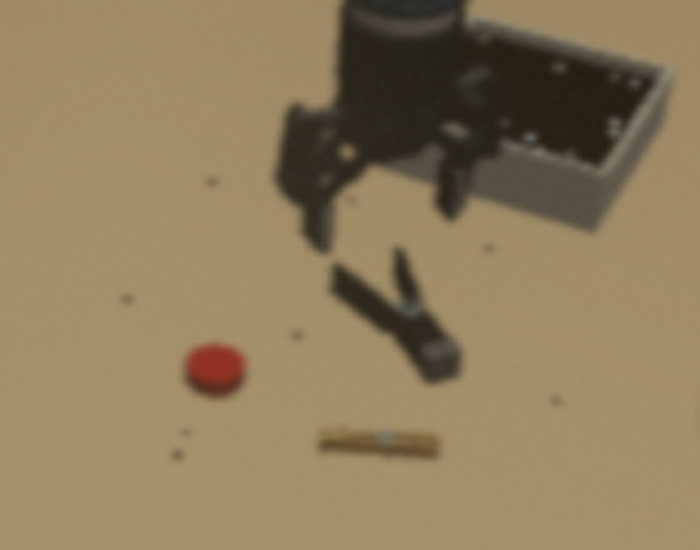

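Call:
{"api": "move_arm", "payload": {
  "plan": [
    [-0.001,-0.004,0.012,0.003,0.007,0],
    [0,0,0.012,0,0,0],
    [0,0,0.007,0,0,0],
    [0,0,0,0,0,0],
    [0,0,0,0,0,0]
  ]
}}

```text
time_s: 2.35
eef_pos: [0.4778, 0.1196, 0.0398]
eef_rot: [0.807, 3.029, 0.004]
wrist_force: [-0.0, -0.1, -0.4]
grip_width: 0.0854
```

Run:
```python
from h import *
go([.4746,.1182,.03],-.526)
c=shot("scene","f.png",crop=(250,150,100,75),s=7)
```

```text
shift [ 0.0021 -0.0028  0.0098] turn z 0.0049 tilt [ 0.004   0.0061 -0.    ] J6 -1.047 F [-0.  -0.1 -0.4] grip 0.0854 t 2.35
```

View pics/f.png

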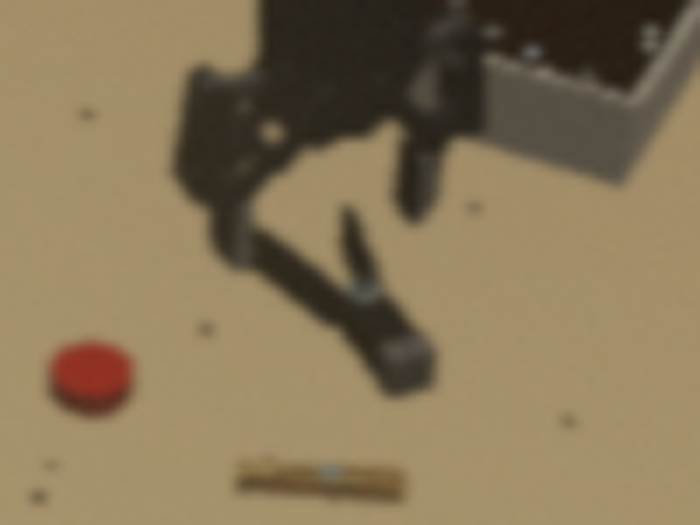

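Call:
{"api": "move_arm", "payload": {
  "plan": [
    [0.002,-0.005,0.004,0.004,0.006,0.005],
    [0,0,0.003,0,0,0],
    [0,0,0.001,0,0,0],
    [0,0,0,0,0,0],
    [0,0,0,0,0,0]
  ],
  "jaw": 66
}}

```text
time_s: 2.82
eef_pos: [0.4741, 0.1157, 0.0325]
eef_rot: [0.818, 3.032, 0.001]
wrist_force: [-0.2, 0.5, 0.7]
grip_width: 0.056
```

Run:
```python
from h import *
go([.4746,.1182,.03],-.526)
c=shot("scene","g.png",crop=(250,150,100,75),s=7)
```

```text
shift [0.0009 0.0024 0.0025] turn z -0.001 tilt [ 0.0008  0.0015 -0.    ] J6 -1.048 F [-0.2  0.5  0.7] grip 0.056 t 2.8167
```

View pics/g.png

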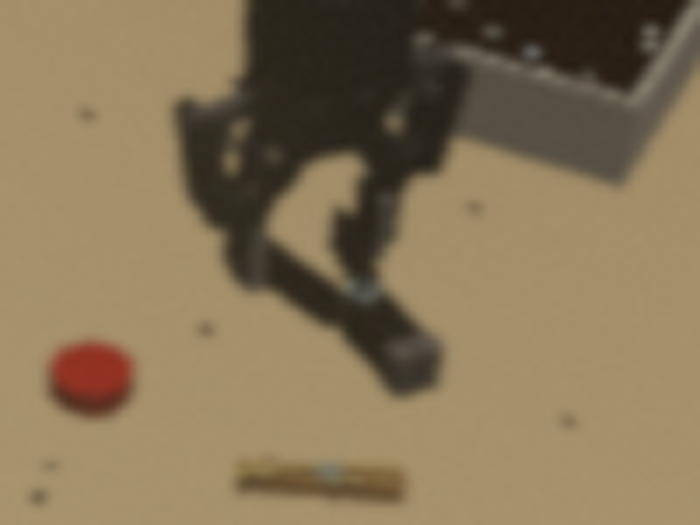

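Call:
{"api": "move_arm", "payload": {
  "plan": [
    [0,0,0.001,0,0,0],
    [0,0,0,0,0,0],
    [0,0,0,0,0,0],
    [0,0,0,0,0,0],
    [0,0,0,0,0,0]
  ],
  "jaw": 0
}}

```text
time_s: 3.28
eef_pos: [0.4764, 0.1166, 0.0335]
eef_rot: [0.817, 3.027, 0.005]
wrist_force: [-0.3, 0.2, -0.4]
grip_width: 0.0198
```

Call:
{"api": "move_arm", "payload": {
  "plan": [
    [0,0,0,0,0,0],
    [0,0,0,0,0,0],
    [0,0,0,0,0,0],
    [0,0,0,0,0,0],
    [0,0,0,0,0,0]
  ]
}}

```text
time_s: 3.7
eef_pos: [0.4761, 0.1166, 0.0332]
eef_rot: [0.817, 3.028, 0.004]
wrist_force: [-0.1, 0.2, 1.0]
grip_width: 0.0189
```

Run:
```python
from h import *
go([.4746,.1182,.03],-.526)
c=shot("scene","i.png",crop=(250,150,100,75),s=7)
```

```text
shift [0.0021 0.0006 0.0032] turn z -0.0008 tilt [ 0.004   0.0045 -0.    ] J6 -1.048 F [-0.1  0.2  1. ] grip 0.0189 t 3.7
```

View pics/i.png

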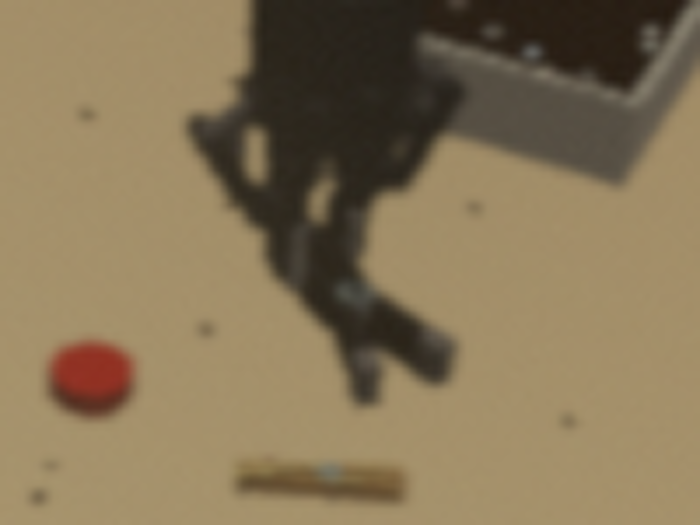

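The left clip closed fully and its jaws gape. It now needs releasing so I can test the right one.

Call:
{"api": "move_arm", "payload": {
  "plan": [
    [0,0,0,0,0,0],
    [0,0,0,0,0,0],
    [0,0,0,0,0,0],
    [0,0,0,0,0,0],
    [0,0,0,0,0,0]
  ],
  "jaw": 80
}}

```text
time_s: 4.17
eef_pos: [0.4759, 0.1164, 0.0329]
eef_rot: [0.817, 3.028, 0.004]
wrist_force: [0.7, -0.6, -1.2]
grip_width: 0.0683
```

Call:
{"api": "move_arm", "payload": {
  "plan": [
    [0,0,-0.02,0,0,0],
    [0,0,-0.03,0,0,0],
    [0,0,-0.03,0,0,0],
    [0,0,-0.02,0,0,0],
    [0,0,0,0,0,0]
  ]
}}

```text
time_s: 4.58
eef_pos: [0.473, 0.1161, 0.1345]
eef_rot: [-0.818, -3.031, -0.001]
wrist_force: [1.2, 0.0, -0.1]
grip_width: 0.0683
```

Run:
```python
from h import *
go([.5602,-.1736,.12],.569)
```

```text
shift [-0.2212 -0.2065  0.0141] turn z -1.0963 tilt [ 0.    -0.002  0.   ] J6 -1.048 F [ 1.2  0.  -0.1] grip 0.0683 t 4.5833
```

Call:
{"api": "move_arm", "payload": {
  "plan": [
    [-0.025,-0.018,0,0,0,-0.115],
    [-0.022,-0.022,0,0,0,-0.115],
    [-0.02,-0.024,0,0,0,-0.115],
    [-0.017,-0.026,0,0,0,-0.115],
    [-0.014,-0.028,0,0,0,-0.115]
  ]
}}

```text
time_s: 5.0
eef_pos: [0.5337, -0.0259, 0.1334]
eef_rot: [0.122, -3.139, -0.005]
wrist_force: [0.7, 0.4, -0.4]
grip_width: 0.0686
```

Run:
```python
from h import *
go([.5602,-.1736,.12],.569)
```

```text
shift [-0.0149 -0.1493  0.013 ] turn z -0.491 tilt [ 0.003  -0.0001  0.    ] J6 -1.923 F [ 0.7  0.4 -0.4] grip 0.0686 t 5.0
```

Call:
{"api": "move_arm", "payload": {
  "plan": [
    [-0.005,-0.03,0.003,0.003,0,-0.1],
    [-0.001,-0.03,0.003,0,0,-0.1],
    [0.003,-0.03,0.003,0,0,-0.1],
    [0.006,-0.03,0.003,0,0,-0.1],
    [0.009,-0.026,0,0,0,-0.09]
  ]
}}

```text
time_s: 5.42
eef_pos: [0.5641, -0.1787, 0.1158]
eef_rot: [0.921, -3.002, -0.004]
wrist_force: [0.6, 0.2, 0.7]
grip_width: 0.068
```

Call:
{"api": "move_arm", "payload": {
  "plan": [
    [0,0,0,0,0,0]
  ]
}}

```text
time_s: 5.5
eef_pos: [0.5645, -0.1837, 0.115]
eef_rot: [0.922, -3.001, -0.0]
wrist_force: [0.1, 0.5, -0.6]
grip_width: 0.0681
```

Run:
```python
from h import *
go([.5602,-.1736,.03],.569)
```

```text
shift [-0.0023  0.0107  0.085 ] turn z 0.0271 tilt [ 0.0009 -0.0017  0.    ] J6 -2.68 F [ 0.1  0.5 -0.6] grip 0.0681 t 5.5
```

Call:
{"api": "move_arm", "payload": {
  "plan": [
    [-0.001,0.006,0.01,0,0,0.026],
    [0,0.004,0.015,0,0,0],
    [0,0,0.015,0,0,0],
    [0,0,0.005,0,0,0],
    [0,0,0,0,0,0]
  ]
}}

```text
time_s: 5.92
eef_pos: [0.5576, -0.1759, 0.064]
eef_rot: [0.867, -3.015, -0.005]
wrist_force: [0.0, 0.2, 0.4]
grip_width: 0.0684
```

Run:
```python
from h import *
go([.5602,-.1736,.03],.569)
c=shot("scene","j.png",crop=(230,200,100,75),s=7)
```

```text
shift [-0.0035  0.0004  0.034 ] turn z -0.009 tilt [ 0.0046 -0.0034  0.    ] J6 -2.638 F [0.  0.2 0.4] grip 0.0684 t 5.9167
```

View pics/j.png

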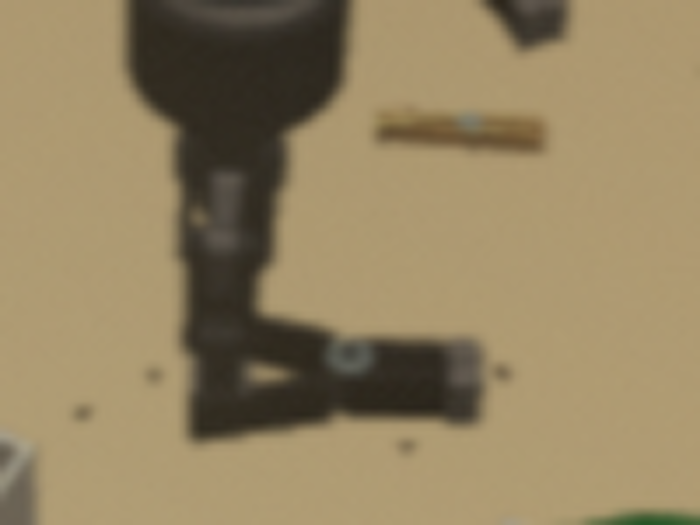

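Call:
{"api": "move_arm", "payload": {
  "plan": [
    [-0.006,0,0.012,0.004,-0.003,-0.009],
    [0,0,0.01,0,0,0],
    [0,0,0.004,0,0,0],
    [0,0,0,0,0,0],
    [0,0,0,0,0,0]
  ]
}}

```text
time_s: 6.38
eef_pos: [0.564, -0.1723, 0.0393]
eef_rot: [-0.882, 3.014, -0.002]
wrist_force: [-0.3, 0.1, 0.3]
grip_width: 0.068
```

Run:
```python
from h import *
go([.5602,-.1736,.031],.569)
c=shot("scene","k.png",crop=(230,200,100,75),s=7)
```

```text
shift [0.0039 0.001  0.0083] turn z 0.0006 tilt [-0.0017  0.0008  0.    ] J6 -2.638 F [-0.3  0.1  0.3] grip 0.068 t 6.3833
```

View pics/k.png

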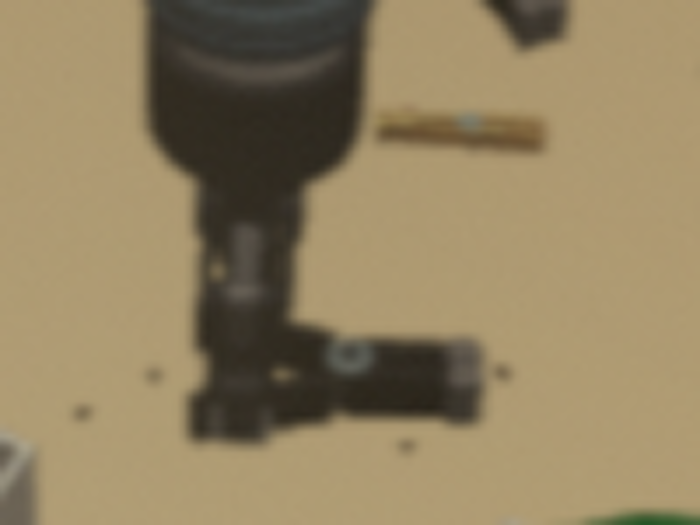

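Call:
{"api": "move_arm", "payload": {
  "plan": [
    [0,0,0.004,0,0,0],
    [0,0,0.002,0,0,0],
    [0,0,0,0,0,0],
    [0,0,0,0,0,0]
  ]
}}

```text
time_s: 6.77
eef_pos: [0.565, -0.1732, 0.0347]
eef_rot: [-0.881, 3.012, -0.006]
wrist_force: [-0.1, 0.1, -0.5]
grip_width: 0.0682
```

Call:
{"api": "move_arm", "payload": {
  "plan": [
    [0,0,0,0,0,0],
    [0,0,0,0,0,0],
    [0,0,0,0,0,0],
    [0,0,0,0,0,0],
    [0,0,0,0,0,0]
  ],
  "jaw": 0
}}

```text
time_s: 7.18
eef_pos: [0.5655, -0.1742, 0.038]
eef_rot: [-0.881, 3.012, -0.008]
wrist_force: [0.1, 0.5, -1.3]
grip_width: 0.0295
```

Call:
{"api": "move_arm", "payload": {
  "plan": [
    [0,0,0,0,0,0],
    [0,0,0,0,0,0],
    [0,0,0,0,0,0],
    [0,0,0,0,0,0],
    [0,0,0,0,0,0]
  ]
}}

```text
time_s: 7.6
eef_pos: [0.5654, -0.1742, 0.0377]
eef_rot: [-0.881, 3.012, -0.008]
wrist_force: [-1.6, -0.5, 0.8]
grip_width: 0.0292
```

Run:
```python
from h import *
go([.5602,-.1736,.031],.569)
c=shot("scene","l.png",crop=(230,130,120,145),s=4)
```

```text
shift [0.004  0.0034 0.0066] turn z 0.0003 tilt [-0.0059  0.0016  0.    ] J6 -2.638 F [-1.6 -0.5  0.8] grip 0.0292 t 7.6
```

View pics/l.png

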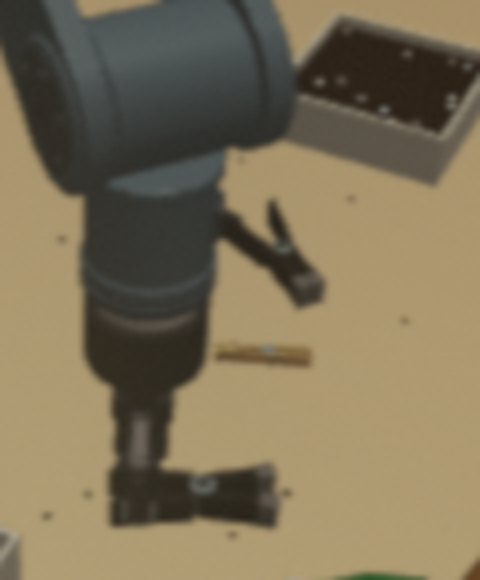

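The right clip holds at 29 mm, against 19 mm for the left, so the left one is weak. I'll release the right clip and go back.

Call:
{"api": "move_arm", "payload": {
  "plan": [
    [0,0,0,0,0,0],
    [0,0,0,0,0,0],
    [0,0,0,0,0,0],
    [0,0,0,0,0,0],
    [0,0,0,0,0,0]
  ],
  "jaw": 80
}}

```text
time_s: 8.07
eef_pos: [0.5653, -0.174, 0.0373]
eef_rot: [-0.881, 3.012, -0.007]
wrist_force: [-0.3, 0.0, 1.2]
grip_width: 0.0679
```

Call:
{"api": "move_arm", "payload": {
  "plan": [
    [0,0,-0.02,0,0,0],
    [0,0,-0.03,0,0,0],
    [0,0,-0.03,0,0,0],
    [0,0,-0.02,0,0,0],
    [0,0,0,0,0,0]
  ]
}}

```text
time_s: 8.48
eef_pos: [0.5629, -0.1727, 0.1384]
eef_rot: [0.881, -3.013, -0.0]
wrist_force: [1.8, -0.7, -0.3]
grip_width: 0.0684
```

Run:
```python
from h import *
go([.4765,.117,.14],-.526)
c=vision.read_camera("top"); im=c["pixels"][95:195,175:345]
m=(im.max(2)<75).astype(np.uint8); n,l,st,ce=cv2.connectedComponentsWithStats(m)
for i in range(1,n):
    if st[i,4]>40:
        ys,xs=np.where(l==i); v=np.linalg.eigh(np.cov(xs,ys))[1][:,1]
        print(st[i],ce[i].round(1),w(c,175+ce[i][0],95+ce[i][1],.024).round(4),v.round(3))
```

```text
shift [-0.0833  0.2906 -0.0015] turn z 1.095 tilt [ 0.0007 -0.0017  0.    ] J6 -2.638 F [ 1.8 -0.7 -0.3] grip 0.0684 t 8.4833
[126   0  12  19  47] [131.3   8.9] [ 0.6467 -0.1474  0.024 ] [-0.479  0.878]
[140   0  30  35 633] [155.5  16.2] [ 0.6269 -0.2074  0.024 ] [0.391 0.92 ]
[110  35  60  37 237] [144.8  49.2] [ 0.5437 -0.1779  0.024 ] [-0.901 -0.434]
[ 32  53  14  39 113] [38.1 64.9] [0.5093 0.0867 0.024 ] [-0.239  0.971]
[16 67 15 16 47] [22.3 74.9] [0.4852 0.1258 0.024 ] [-0.688  0.726]
[164  80   5  16  44] [166.   87.2] [ 0.4478 -0.2269  0.024 ] [-0.029  1.   ]
[62 83 11 17 61] [67.4 92.7] [0.439  0.0154 0.024 ] [-0.485  0.874]
```

Call:
{"api": "move_arm", "payload": {
  "plan": [
    [-0.006,0.028,0,0,0,0.115],
    [-0.003,0.03,0,0,0,0.115],
    [0,0.03,0,0,0,0.115],
    [0.004,0.03,0,0,0,0.115],
    [0.008,0.03,0,0,0,0.115]
  ]
}}

```text
time_s: 8.95
eef_pos: [0.509, -0.0324, 0.1321]
eef_rot: [-0.057, -3.136, 0.001]
wrist_force: [0.4, 0.6, -0.7]
grip_width: 0.0682
```

Run:
```python
from h import *
go([.4765,.117,.12],-.526)
```

```text
shift [0.0379 0.1481 0.0121] turn z 0.4895 tilt [-0.001  -0.0046  0.    ] J6 -1.829 F [ 0.4  0.6 -0.7] grip 0.0682 t 8.95
```

Call:
{"api": "move_arm", "payload": {
  "plan": [
    [0.008,0.028,0,0,-0.004,0.1],
    [0.011,0.027,0,0,0,0.1],
    [0.014,0.026,0.003,0,0,0.1],
    [0.016,0.025,0.003,0,0,0.1],
    [0.014,0.02,0.002,0,0,0.07]
  ]
}}

```text
time_s: 9.37
eef_pos: [0.4692, 0.1132, 0.1168]
eef_rot: [-0.828, -3.019, 0.004]
wrist_force: [0.5, -0.1, 0.5]
grip_width: 0.0682
```

Call:
{"api": "move_arm", "payload": {
  "plan": [
    [0,0,0,0,0,0],
    [0,0,0,0,0,0]
  ]
}}

```text
time_s: 9.53
eef_pos: [0.4653, 0.1175, 0.1135]
eef_rot: [-0.822, -3.014, 0.005]
wrist_force: [-0.1, -0.6, -0.0]
grip_width: 0.0682
```

Run:
```python
from h import *
go([.4765,.117,.035],-.526)
```

```text
shift [-0.0112  0.0059  0.0783] turn z -0.0066 tilt [-0.0075 -0.0158  0.    ] J6 -1.041 F [-0.1 -0.6 -0. ] grip 0.0682 t 9.5333
```

Call:
{"api": "move_arm", "payload": {
  "plan": [
    [-0.008,0.004,0.01,-0.007,-0.015,-0.006],
    [-0.002,0.001,0.015,0,0,0],
    [0,0,0.012,0,0,0],
    [0,0,0.006,0,0,0],
    [0,0,0,0,0,0]
  ]
}}

```text
time_s: 9.95
eef_pos: [0.4757, 0.1139, 0.0657]
eef_rot: [-0.809, -3.032, 0.003]
wrist_force: [-0.8, 0.6, 0.4]
grip_width: 0.0684
```

Run:
```python
from h import *
go([.4765,.117,.035],-.526)
```

```text
shift [0.0008 0.0031 0.0307] turn z 0.0047 tilt [-0.0027 -0.0026  0.    ] J6 -1.056 F [-0.8  0.6  0.4] grip 0.0684 t 9.95
```

Call:
{"api": "move_arm", "payload": {
  "plan": [
    [0.001,0.003,0.01,-0.003,-0.003,0.004],
    [0,0,0.01,0,0,0],
    [0,0,0.004,0,0,0],
    [0,0,0,0,0,0],
    [0,0,0,0,0,0]
  ]
}}

```text
time_s: 10.37
eef_pos: [0.4769, 0.1144, 0.0405]
eef_rot: [-0.817, -3.033, 0.001]
wrist_force: [0.0, 0.5, 1.0]
grip_width: 0.0679
```

Run:
```python
from h import *
go([.4765,.117,.034],-.526)
```

```text
shift [0.0016 0.0021 0.0065] turn z -0.0003 tilt [-0.0008 -0.0004  0.    ] J6 -1.051 F [0.  0.5 1. ] grip 0.0679 t 10.3667
```

Call:
{"api": "move_arm", "payload": {
  "plan": [
    [0,0.001,0.004,0,0,0],
    [0,0,0.002,0,0,0],
    [0,0,0,0,0,0],
    [0,0,0,0,0,0]
  ]
}}

```text
time_s: 10.7
eef_pos: [0.4786, 0.1151, 0.0353]
eef_rot: [0.816, 3.032, -0.0]
wrist_force: [0.4, -0.2, 0.3]
grip_width: 0.0681
```

Call:
{"api": "move_arm", "payload": {
  "plan": [
    [0,0,0,0,0,0],
    [0,0,0,0,0,0],
    [0,0,0,0,0,0],
    [0,0,0,0,0,0],
    [0,0,0,0,0,0]
  ],
  "jaw": 0
}}

```text
time_s: 11.12
eef_pos: [0.4791, 0.1156, 0.0372]
eef_rot: [0.815, 3.031, 0.001]
wrist_force: [-0.2, 0.2, -0.9]
grip_width: 0.0195
```

Call:
{"api": "move_arm", "payload": {
  "plan": [
    [0,0,0,0,0,0],
    [0,0,0,0,0,0],
    [0,0,0,0,0,0],
    [0,0,-0.01,0,0,0],
    [0,0,-0.015,0,0,0]
  ]
}}

```text
time_s: 11.53
eef_pos: [0.4763, 0.1156, 0.0604]
eef_rot: [-0.815, -3.03, 0.002]
wrist_force: [0.9, 0.6, -1.1]
grip_width: 0.0193
```

Call:
{"api": "move_arm", "payload": {
  "plan": [
    [0,0,-0.025,0,0,0],
    [0,0,-0.025,0,0,0],
    [0,0,-0.03,0,0,0],
    [0,0,-0.03,0,0,0],
    [0,0,-0.01,0,0,0]
  ]
}}

```text
time_s: 11.95
eef_pos: [0.4744, 0.1155, 0.1867]
eef_rot: [-0.814, -3.025, 0.004]
wrist_force: [1.5, 0.4, -1.1]
grip_width: 0.0198
```

Run:
```python
from h import *
go([.46,-.36,.17],.0)
```

```text
shift [-0.2263 -0.4185  0.0168] turn z -0.5257 tilt [-0.0047 -0.0081  0.    ] J6 -1.05 F [ 1.5  0.4 -1.1] grip 0.0198 t 11.95
```

Call:
{"api": "move_arm", "payload": {
  "plan": [
    [-0.016,-0.033,0,-0.004,-0.008,-0.08],
    [-0.013,-0.034,0,0,0,-0.08],
    [-0.01,-0.035,0,0,0,-0.08],
    [-0.007,-0.036,0,0,0,-0.08],
    [-0.004,-0.037,0,0,0,-0.08]
  ]
}}

```text
time_s: 12.37
eef_pos: [0.4624, -0.0663, 0.1963]
eef_rot: [0.151, 3.123, 0.001]
wrist_force: [0.6, 1.1, -0.5]
grip_width: 0.0193
```

Run:
```python
from h import *
go([.439,-.366,.17],.13)
```

```text
shift [-0.0052 -0.3006  0.0261] turn z -0.2268 tilt [ 0.0012  0.0152 -0.    ] J6 -1.877 F [ 0.6  1.1 -0.5] grip 0.0193 t 12.3667
```

Call:
{"api": "move_arm", "payload": {
  "plan": [
    [-0.001,-0.036,0.003,0,0.015,-0.05],
    [0,-0.036,0.003,0,0,-0.05],
    [0.003,-0.036,0.003,0,0,-0.05],
    [0.005,-0.036,0.003,0,0,-0.04],
    [0.005,-0.036,0.003,0,0,0]
  ]
}}

```text
time_s: 12.78
eef_pos: [0.4496, -0.2557, 0.1858]
eef_rot: [-0.17, 3.133, -0.003]
wrist_force: [0.7, -0.1, -0.9]
grip_width: 0.0194
```

Run:
```python
from h import *
go([.439,-.366,.14],.13)
```

```text
shift [ 0.0227 -0.1084  0.046 ] turn z -0.0217 tilt [-0.0024  0.0043  0.    ] J6 -2.428 F [ 0.7 -0.1 -0.9] grip 0.0194 t 12.7833
```

Call:
{"api": "move_arm", "payload": {
  "plan": [
    [0.007,-0.033,0.01,0,0.004,-0.02],
    [0.007,-0.033,0.01,0,0,0],
    [0.006,-0.025,0.01,0,0,0],
    [0,-0.006,0,0,0,0],
    [0,0,0,0,0,0]
  ]
}}

```text
time_s: 13.2
eef_pos: [0.4387, -0.3676, 0.1583]
eef_rot: [-0.191, 3.133, -0.012]
wrist_force: [0.3, -1.0, -2.1]
grip_width: 0.0195
```

Run:
```python
from h import *
go([.439,-.366,.046],.13)
c=shot("scene","m.png",crop=(100,170,200,170),s=3.5)
```

```text
shift [-0.0003  0.0024  0.1123] turn z -0.0083 tilt [-0.0077  0.0019  0.    ] J6 -2.595 F [ 0.3 -1.  -2.1] grip 0.0195 t 13.2
```

View pics/m.png

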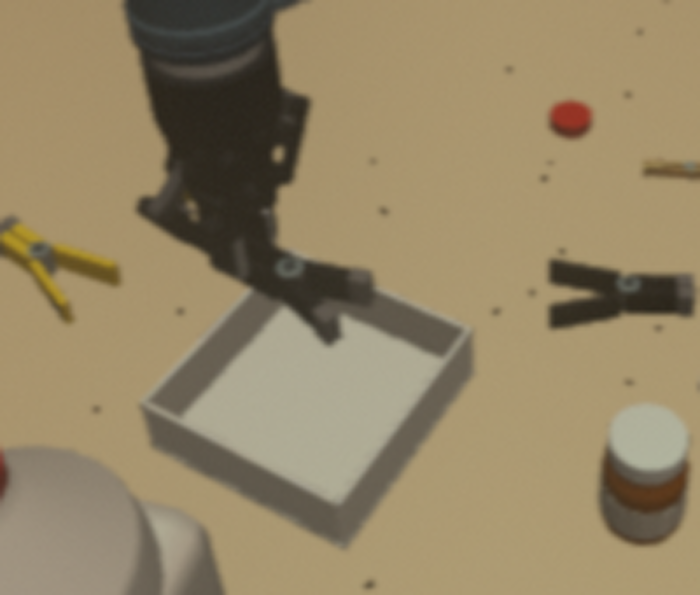

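Call:
{"api": "move_arm", "payload": {
  "plan": [
    [0,0.002,0.02,-0.007,0.002,-0.008],
    [0,0,0.025,0,0,0],
    [0,0,0.02,0,0,0],
    [0,0,0.006,0,0,0],
    [0,0,0,0,0,0]
  ]
}}

```text
time_s: 13.67
eef_pos: [0.4415, -0.3598, 0.0901]
eef_rot: [-0.213, 3.131, -0.004]
wrist_force: [-1.9, -0.0, -0.8]
grip_width: 0.0196
```

Run:
```python
from h import *
go([.439,-.366,.046],.13)
```

```text
shift [ 0.0034 -0.0057  0.0441] turn z 0.0058 tilt [-0.0029  0.0028  0.    ] J6 -2.6 F [-1.9 -0.  -0.8] grip 0.0196 t 13.6667
```

Call:
{"api": "move_arm", "payload": {
  "plan": [
    [0.003,-0.004,0.012,-0.003,0.003,0],
    [0,0,0.012,0,0,0],
    [0,0,0.008,0,0,0],
    [0,0,0.004,0,0,0],
    [0,0,0,0,0,0]
  ]
}}

```text
time_s: 14.08
eef_pos: [0.4413, -0.3638, 0.0549]
eef_rot: [-0.218, 3.132, -0.005]
wrist_force: [-0.3, 0.9, -0.7]
grip_width: 0.0198
```

Run:
```python
from h import *
go([.439,-.366,.046],.13)
```

```text
shift [ 0.0026 -0.0019  0.0089] turn z 0.009 tilt [-0.0036  0.0021  0.    ] J6 -2.607 F [-0.3  0.9 -0.7] grip 0.0198 t 14.0833
```

Call:
{"api": "move_arm", "payload": {
  "plan": [
    [0,0,0.005,0,0,0],
    [0,0,0.003,0,0,0],
    [0,0,0,0,0,0],
    [0,0,0,0,0,0]
  ]
}}

```text
time_s: 14.42
eef_pos: [0.4416, -0.3645, 0.0466]
eef_rot: [-0.217, 3.131, -0.007]
wrist_force: [0.8, -0.1, -0.9]
grip_width: 0.0195
```

Call:
{"api": "move_arm", "payload": {
  "plan": [
    [0,0,0,0,0,0],
    [0,0,0,0,0,0],
    [0,0,0,0,0,0],
    [0,0,0,0,0,0],
    [0,0,0,0,0,0]
  ],
  "jaw": 80
}}

```text
time_s: 14.83
eef_pos: [0.4424, -0.3656, 0.0481]
eef_rot: [-0.217, 3.129, -0.01]
wrist_force: [0.2, -0.3, 0.2]
grip_width: 0.068
```

Call:
{"api": "move_arm", "payload": {
  "plan": [
    [0,0,-0.02,0,0,0],
    [0,0,-0.03,0,0,0],
    [0,0,-0.035,0,0,0],
    [0,0,-0.035,0,0,0],
    [0,0,-0.03,0,0,0]
  ]
}}

```text
time_s: 15.25
eef_pos: [0.4379, -0.3604, 0.1951]
eef_rot: [0.216, -3.129, -0.012]
wrist_force: [-0.2, -0.3, -0.3]
grip_width: 0.0686
```

Call:
{"api": "move_arm", "payload": {
  "plan": [
    [0.02,0.03,-0.01,0,0,0],
    [0.02,0.03,-0.01,0,0,0],
    [0.02,0.03,-0.01,0,0,0],
    [0.02,0.03,-0.01,0,0,0],
    [0.02,0.03,0,0,0,0]
  ]
}}

```text
time_s: 15.67
eef_pos: [0.3208, -0.2301, 0.2467]
eef_rot: [-0.214, 3.126, -0.018]
wrist_force: [0.6, 0.5, 2.1]
grip_width: 0.0683
```

Run:
```python
from h import *
go([.439,-.366,.046],.13)
for n in ("top","scene"):
    c=vision.read_camera(n); im=c["pixels"]; 
    m=(im.max(2)<75).astype(np.uint8); N,l,st,ce=cv2.connectedComponentsWithStats(m)
    for i in range(1,N):
        if st[i,4]>40: print(n,st[i],ce[i].round(),w(c,*ce[i],.02).round(3))
```

```text
shift [-0.0972 -0.1482  0.2033] turn z 0.0066 tilt [-0.0123  0.0072  0.    ] J6 -2.633 F [0.6 0.5 2.1] grip 0.0683 t 15.6667
top [  90    0  138   60 7853] [159.  29.] [0.851 0.223 0.02 ]
top [ 363    0   59   48 1251] [386.  28.] [ 0.841 -0.357  0.02 ]
top [ 457   49   55   60 1055] [477.  83.] [ 0.695 -0.581  0.02 ]
top [295 112  22  38 156] [306. 126.] [ 0.592 -0.145  0.02 ]
top [313 125  18  14  67] [322. 131.] [ 0.577 -0.184  0.02 ]
top [  73  145   67   68 3470] [105. 179.] [0.468 0.353 0.02 ]
top [    0   155   410   229 14859] [151. 329.] [0.104 0.24  0.02 ]
top [ 322  226  147  158 2889] [388. 290.] [ 0.184 -0.33   0.02 ]
scene [81  0 10  9 69] [86.  4.] [-2.397  1.241  0.02 ]
scene [ 99   0  24  14 249] [110.   5.] [-2.184  1.341  0.02 ]
scene [  113     0   142   175 14518] [179.  70.] [-0.568  0.61   0.02 ]
scene [261   0  10  41 138] [266.  16.] [-0.9    1.892  0.02 ]
scene [  292     0   197   157 19200] [382.  54.] [0.201 1.565 0.02 ]
scene [   0   10   64   62 3032] [29. 41.] [-1.712  0.38   0.02 ]
scene [258  51  11  37 294] [264.  70.] [-0.211  0.902  0.02 ]
scene [
[... 556 characters left out ...]
249 0.02 ]
scene [362 205  16  15 139] [368. 213.] [0.722 0.136 0.02 ]
scene [258 245  40  18 388] [275. 254.] [ 0.591 -0.162  0.02 ]
scene [  0 247  20  15  90] [ 11. 255.] [ 0.051 -0.579  0.02 ]
scene [175 264  15  15  69] [182. 271.] [ 0.438 -0.349  0.02 ]
scene [164 277  44  18 293] [187. 284.] [ 0.476 -0.369  0.02 ]
scene [310 276  15  52 231] [319. 291.] [ 0.738 -0.196  0.02 ]
scene [494 305  18  79 517] [504. 351.] [ 1.117 -0.095  0.02 ]
scene [273 306  17  10  41] [280. 312.] [ 0.697 -0.299  0.02 ]
scene [300 330  41  54 725] [313. 369.] [ 0.819 -0.364  0.02 ]
scene [335 337  18  47 160] [344. 354.] [ 0.855 -0.301  0.02 ]
scene [362 365  11  19  65] [368. 378.] [ 0.913 -0.315  0.02 ]
```

Call:
{"api": "move_arm", "payload": {
  "plan": [
    [0,0,0,0,0,0],
    [0,0,0,0,0,0],
    [0,0,0,0,0,0]
  ]
}}

```text
time_s: 16.02
eef_pos: [0.3189, -0.227, 0.2458]
eef_rot: [-0.215, 3.126, -0.018]
wrist_force: [0.2, -0.0, 0.7]
grip_width: 0.0682
```

```bash
python3 -c "
from cell import order; print(order.hand_in())"
```

```text
the job is handed in; nothing more can be done
None
```

The weak clip was the left one; it is now in the empty tub and the job is handed in, at 16 s on the robot's clock.

- **Squeeze test:** I squeezed the left clip first, then the right. At the same fixed grip, the left closed to 19 mm with its jaws gaping, and the right stopped at 29 mm. The left reading is lower than the 23 mm given for a weak clip. I could not explain that, but the gap between the two is clear.
- **Final position:** By pixel detection in the scene camera, the weak clip's body lies at about (0.476, −0.369) and one handle at (0.438, −0.349). The tub's centre is about (0.474, −0.362), so the clip is inside it.
- **Good clip:** It was not lifted and lies at about (0.59, −0.16), with its pin originally near (0.594, −0.152). The squeeze may have shifted it by a few millimetres.
- **Not checked by eye:** I had used all 12 pictures before the release, so the check in the tub rests on the detection alone. The gripper was clear of everything at hand-in, and the wrist force showed only noise.

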